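# Clamp a stacked shoe heel in the heel jig

### The arm

A 6-joint arm with a two-finger parallel gripper is mounted at the origin on the work surface. World frame = base frame: x ahead of the robot, y to its left, z up, the work surface at z = 0. Lengths are in mm, angles in rad, forces in N, time in s.
With the tool pointing down it reaches from about 350 to 975 mm from the base axis. Payload 7.1 kg.
Tool frame: the origin (TCP) lies at the centre of the arm's flange, where the gripper is bolted on; the fingertips stand 182 mm ahead of it and the grasp point (between the pads) lies 163 mm ahead of it; z points along the fingers, y is the line along which they close (so a half turn about z gives the same grasp; the last joint's range is limited). The gripper opens to 88 mm and grips with 3 to 60 N. Pads are 20 mm wide; open, the fingers measure 115 mm over their backs; the gripper's body (75 mm by 178 mm) begins 61 mm behind the grasp point.
Start: joints at [1.206, 0.423, 1.63, -0, 1.089, -0.019], TCP at [211.812, 587.998, 404.675] pointing down, gripper open.
Joint ranges: [-3, 3], [-0.9, 2.11], [0.09, 2.58], [-1.31, 4.45], [0.11, 2.69], [-2.54, 2.54]. Speed limits (rad/s): [2.39, 2.39, 3.01, 3.14, 3.14, 3.14].

### API

Orientations are given as a rotation vector (axis times angle).
In Python, from workcell import readout, get_image, ctrl gives the robot as it stands.
- The arm moves only by the tool step_arm, never from a script. Its argument "targets" is a list that holds one entry, the list of rows, each a list of 7 numbers: the shift along the world's x, y, z as a fraction of full scale, then the turn, a rotation vector about the world's x, y, z as a fraction of full scale, then the opening, from 0 (shut) to 1 (fully open). In form: [[[dx, dy, dz, wx, wy, wz, claw], ...]]. A call has exactly 5 rows; each row shifts and turns the commanded pose from where the row before left it; what a row does not reach is not made up. Full scale, the value 1, is 0.05 m for a shift and 4 degrees for a turn. A row lasts 1/8 s, in which the tool goes at most 62.5 mm and 10.7 degrees, less where a joint would pass 70% of its speed; a pose out of reach is approached as far as the arm can. A call with a number of a shift or a turn outside -1 to 1 is refused whole. A call with a gripper value outside its range is refused whole. The fingers move at their own pace and stop on an object; the grip force is fixed at half the most. Time passes only in rows, so rows that do not move let the fingers close, or fill a call up. It gives the time, the measured TCP pose, the force, the opening and the grip force at its end, in the units of the state.
- readout.get_obs(): the state, without advancing time (a new reading comes with each control period).
- get_image(name): name is "scene" or "top" or "wrist"; returns a dict with "pixels" (384x512x3 uint8, red, green, blue), "intrinsics" (3x3 intrinsics, pixels), "extrinsics" (4x4, takes a point from world to camera coordinates). Camera axes: x right, y down, z forward; pixel columns grow to the right and rows downward; lengths in mm; the calibration is good to about 2 mm. A picture is of the moment at which its call begins. There is no depth.
- ctrl.close_job(): hands the job in; it is judged then, once.
The state is a dict: "t": time; "qpos": joint angles; "qvel": joint speeds; "joint_torque": joint torques, N m; "ee_pos": TCP position; "orientation": TCP orientation; "ft_force": force on the tool from outside, world axes, zero at the start; "moment": the same for the moment, N m; "width": finger opening in mm; "grasp_force": force on a finger pad.
Only numpy, scipy, OpenCV 4.12 (cv2) and the standard library are available. Lean on these libraries where they do the work, as an engineer would, in place of code of your own. Each camera call takes 0.05 s, during which the arm holds its last target. There are 200 camera calls.

### The job

Get the loose shoe heel ready for drilling: with your fingertips slide it along the jig board, without lifting it, until its round back is fully home in the V stop and its flat front is square to the jig. Then push the toggle clamp's upright handle over and down, past its dead point, until it snaps into lock with the pad pressing on the heel. Only push, pinch nothing, and leave the jar and the tools around the jig where they are.

Things in the scene. Friction and masses are not known exactly. Their poses are not given: they have to be found in the camera images.
- heel_jig: Fixed plywood board, 360 x 150 x 18 mm, origin at the middle of its underside, on the table. x runs along it from the clamp to the open loading end, z up. On its centre line stand the V stop and behind that the steel toggle clamp on a wooden riser: fixed parts from x = -112 to -4 mm, within 28 mm of the line, up to 50 mm above the board.
- heel_home (a point): Point on the board's top face (18 mm above the table), 46 mm from the jig's origin along x, where the centre of the heel's round back lies when home; axes as the jig's. The V stop: two aluminium strips 12 mm thick, 25 mm high, at 40 degrees to x, opening towards +x. The round back touches them 19 mm to the -x side of this point, 23 mm either side of the centre line.
- heel: Loose D-shaped stacked leather heel, about 0.13 kg, flat on the board in front of the V: 60 mm wide, 70 long, 35 high, brown layers, dark top. Origin on its underside at the centre of the round back (radius 30 mm); x points to the flat front, z up. Starts 30 to 65 mm short of home, up to 18 mm off the centre line, turned up to 20 degrees.
- heel_front (a point): Middle of the heel's flat front (60 mm wide, 35 high), half-way up, 40 mm from the heel's origin; x points out of the face. The face to push on: its push home is 30 to 65 mm along the jig's -x.
- handle_grip: Black rubber grip, the last 95 mm of the clamp's handle, 20 mm thick, round, in the jig's x-z plane. Origin at its free end, on the centre line. x: along the handle towards the clamp (within 6 degrees); z: square to it, out of the side to push on (push against z). Open: upright, free end about 220 mm above the table, z to the jig's +x. Locked: level to the rear (jig -x), end about 83 mm up, z up.
- clamp_handle (a joint): Angle between the clamp's handle and arm, rad: 0 locked on its stop, 0.1 to 0.2 dead point, 0.6 pad meets the heel, 2.5 to 3 open (start). Its end swings back (jig -x) and down about 1.5 rad on a radius of some 150 mm. Left open it stays put. A push of 2 to 4 N at the grip moves it until the pad meets the heel, then 7 to 12 N, 30 mm from the end; past the dead point it drives itself onto the stop.
- clamp_pad: Black rubber cap, 19 mm across, on the spring spindle at the end of the clamp's arm; origin mid pressing face. Open, the arm stands up between handle and heel, its top about 160 mm above the table, the pad 110 to 140 mm up. Locked, the arm is level and the pad presses with about 26 N on a heel that is home; it can give 14 mm.
- glue_jar: Bystander: cream glue jar, 82 mm across, 95 mm high, beside the jig on the robot's side. Origin at the middle of its underside.
- hammer: Bystander: hammer with wooden handle, 240 mm long, lying beyond the jig. Origin about the middle of its length, on the table.
- lasting_pliers: Bystander: steel shoemaker's lasting pliers, 190 mm long, lying behind the clamp end of the jig. Origin near the middle, on the table.
- emery_block: Bystander: dark block, 55 x 85 x 40 mm, beside the jig on the robot's side. Origin at the middle of its underside.

How it is judged (in metres and radians):
On the way, in this order (a step that is already met when the one before it is completed fails the run):
1. the heel is home in the V stop and square while the clamp is still open (horizontal distance between heel and heel_home below 0.005 m and angle between the x axis of heel and the x axis of heel_home, either way round below 0.2 rad and value of joint clamp_handle above 1.2 rad), for 0.2 s.
2. the handle has snapped past its dead point into lock, the pad pressing on the heel (value of joint clamp_handle below 0.05 rad and contact force between clamp_pad and heel above 12 N), for 0.3 s.
At the end, for the whole second after the job is handed in: The heel stands flat and at rest, the centre of its round back within 5 mm of heel_home and its length within 0.2 rad (11 degrees) of the jig's; the clamp handle is locked (within 0.05 rad of its stop, past the dead point) and the pad presses on the heel with more than 12 N (all of step 2 and horizontal distance between heel and heel_home below 0.005 m and angle between the x axis of heel and the x axis of heel_home, either way round below 0.2 rad and angle between heel's own z axis and vertical below 0.08 rad and linear speed of heel below 0.01 m/s); the robot touches nothing.
It fails at once if the heel is lifted more than 10 mm off the board, or tipped over 0.3 rad (z of heel in the frame of heel_home above 0.01 m or angle between heel's own z axis and vertical above 0.3 rad).
It fails at once if the heel is pinched or rammed (more than 35 N from the fingers) (contact force between the fingers and heel above 35 N).
It fails at once if the handle is gripped or forced (more than 38 N from the fingers) (contact force between the fingers and handle_grip above 38 N).
It fails at once if a bystander (jar, hammer, pliers, block) is moved more than 30 mm (distance of any of glue_jar, hammer, lasting_pliers, emery_block from where it was at the start of the episode above 0.03 m).
It also fails if it takes over 54 s, if anything falls off the work surface, if the arm or the gripper's body presses on something with over 40 N, if the wrist force passes 120 N, or if a joint passes its speed limit or range.

## Working session

There is one attempt and no reset: what is moved stays moved. The work goes in short steps, Python scripts to look and compute and a tool call to move; the robot and the scene stay as the last step left them, time stands still between calls to the robot, and variables do not carry over. Pictures are saved under pics/ and viewed, at most 10 in all, crops included, and the job is handed in when it is done.

Besides the shell and the picture viewer there is one more tool, called after "Emit:" in YAML: its name, and indented under it one key for each argument. step_arm: Moves the arm, as the interface text tells. Shift numbers are shares of 0.05 m and turn numbers shares of 4 degrees, none past 1 either way. Its arguments: {"type":"object","properties":{"targets":{"type":"array"}},"required":["targets"]}

```bash
mkdir -p pics; cat > h.py <<'E'
import numpy as np, cv2
from workcell import readout, get_image, ctrl
def grab(n,f):
    d=get_image(n); cv2.imwrite(f'pics/{f}.png',d['pixels'][:,:,::-1]); np.savez(f'pics/{f}.npz',K=d['intrinsics'],E=d['extrinsics'],p=d['pixels']); return d
def load(f): return np.load(f'pics/{f}.npz')
def ray(d,u,v):
    K,E=d['K'],d['E']; R,t=E[:3,:3],E[:3,3]; c=-R.T@t
    r=R.T@np.linalg.inv(K)@np.array([u,v,1.]); return c,r/np.linalg.norm(r)
def onz(d,u,v,z):
    c,r=ray(d,u,v); return c+r*(z-c[2])/r[2]
def proj(d,P):
    q=d['E'][:3,:3]@np.asarray(P,float)+d['E'][:3,3]; q=d['K']@q; return q[:2]/q[2]
def tri(d1,p1,d2,p2):
    c1,r1=ray(d1,*p1); c2,r2=ray(d2,*p2)
    s=np.linalg.lstsq(np.c_[r1,-r2],c2-c1,rcond=None)[0]
    a,b=c1+s[0]*r1,c2+s[1]*r2; return (a+b)/2,np.linalg.norm(a-b)
E
python3 - <<'E'
from h import *
for n in ['scene','top','wrist']:
    d=grab(n,n+'0'); E=d['extrinsics']; print(n,(-E[:3,:3].T@E[:3,3]).round())
a=[cv2.imread(f'pics/{n}0.png') for n in ['scene','top']]
o=readout.get_obs(); print(o['t'],o['ee_pos'],o['orientation'],o['width'],o['ft_force'])
E
```

```text
scene [1016. -250.  853.]
top [467. -26. 948.]
wrist [134. 617. 384.]
0.15 [211.75147697 587.81682064 404.10057298] [-5.40491892e-01 -3.09451585e+00  1.76583406e-03] 88.3189423308874 [-0.12738238 -0.12085183  0.18317208]
```

View pics/scene0.png

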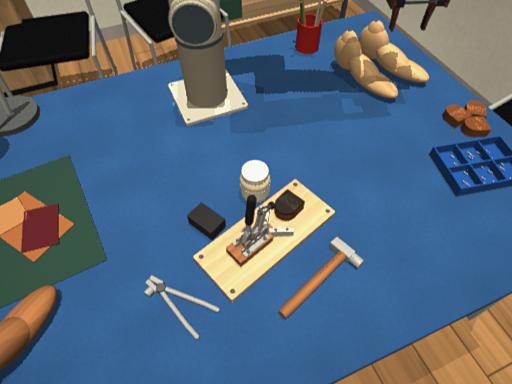

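View pics/top0.png

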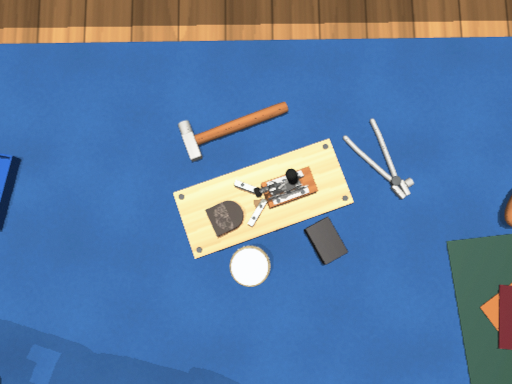

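The scene view shows the jig in the middle (board about 195–335, 180–297), with the upright black grip near (250,210) and the heel at (289,205). In the top view the board has corners near (174,192), (333,140), (353,200) and (195,257). The heel is at (225,217), the grip end at (292,176), the jar at (250,266) and the block at (326,241).

```bash
python3 - <<'E'
from h import *
d=load('top0'); im=d['p']
hsv=cv2.cvtColor(im,cv2.COLOR_RGB2HSV)
print([ (p,hsv[p[1],p[0]].tolist(),im[p[1],p[0]].tolist()) for p in [(200,235),(225,217),(212,225),(240,215),(292,176),(326,241)]])
nb=((hsv[...,0]<90)|(hsv[...,1]<100)).astype(np.uint8)*0
m=((hsv[...,0]>12)&(hsv[...,0]<30)&(hsv[...,2]>130)&(hsv[...,1]>50)).astype(np.uint8)
n,l,s,c=cv2.connectedComponentsWithStats(m); 
i=1+np.argmax([s[k,4] if 100<s[k,0]<400 and s[k,1]>100 else 0 for k in range(1,n)])
cn=max(cv2.findContours((l==i).astype(np.uint8),0,2)[0],key=cv2.contourArea)
P=np.array([onz(d,u,v,18)[:2] for u,v in cn[:,0]],np.float32)
r=cv2.minAreaRect(P); print('board',r); print(cv2.boxPoints(r))
a=im[130:270,165:365]; b=load('scene0')['p'][150:310,180:350]
cv2.imwrite('pics/c1.png',cv2.resize(a,(800,560),interpolation=cv2.INTER_CUBIC)[:,:,::-1])
cv2.imwrite('pics/c2.png',cv2.resize(b,None,fx=3.5,fy=3.5,interpolation=cv2.INTER_CUBIC)[:,:,::-1])
E
```

```text
[((200, 235), [25, 67, 251], [251, 240, 185]), ((225, 217), [14, 40, 154], [154, 141, 130]), ((212, 225), [21, 68, 168], [168, 154, 123]), ((240, 215), [12, 39, 111], [111, 101, 94]), ((292, 176), [30, 16, 48], [48, 48, 45]), ((326, 241), [15, 10, 104], [104, 102, 100])]
board ((580.0608520507812, -40.18525695800781), (149.1868896484375, 358.9560546875), 18.724931716918945)
[[ 451.79865  105.84675]
 [ 567.03253 -234.11   ]
 [ 708.32306 -186.21725]
 [ 593.0892   153.73949]]
```

View pics/c1.png

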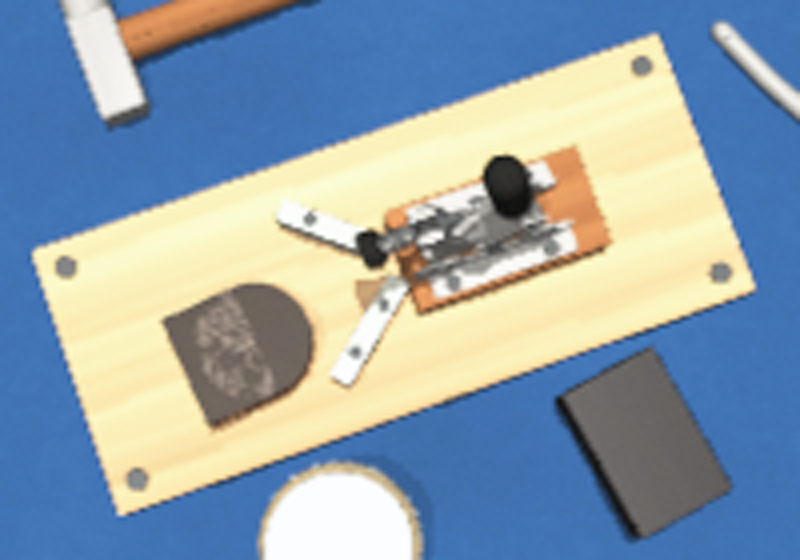

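View pics/c2.png

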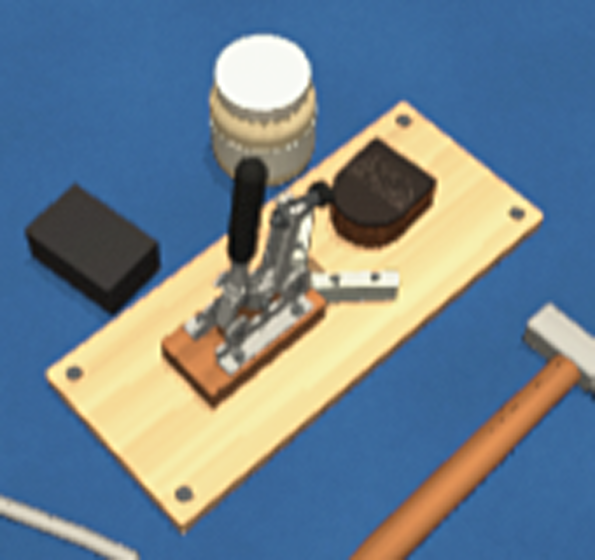

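The crops show the heel's top with its flat front corners at about crop (163,320) and (213,428) in c1. The round back points at the V, the grip end is at c1 (507,175) and c2 (250,165), and the pad is at c1 (372,247) and c2 (320,192).

```bash
cat >> h.py <<'E'
J=np.array([580.06,-40.19]); ex=np.array([-115.23,339.96]); ex/=np.linalg.norm(ex); ey=np.array([-ex[1],ex[0]])
def jig(P): P=np.asarray(P); q=P[:2]-J; return np.r_[q@ex,q@ey,P[2:]]
def w(x,y): return J+x*ex+y*ey
def heel(d,z=53,roi=None):
    im=d['p'].astype(int); mx=im.max(2); sat=(mx-im.min(2))/np.maximum(mx,1)
    # region: near jig loading half
    m=np.zeros(mx.shape,np.uint8)
    poly=np.array([proj(d,np.r_[w(a,b),z]) for a,b in ([(45,-50),(45,50),(172,50),(172,-50)] if roi is None else roi)],np.int32)
    cv2.fillPoly(m,[poly],1)
    k=(m>0)&(mx<190)&(sat<0.47)
    k=cv2.morphologyEx(k.astype(np.uint8),cv2.MORPH_CLOSE,np.ones((5,5)))
    cn=max(cv2.findContours(k,0,2)[0],key=cv2.contourArea)
    P=np.array([jig(onz(d,u,v,z)) for u,v in cn[:,0]])[:,:2].astype(np.float32)
    return cn,P
E
python3 - <<'E'
from h import *
t,s=load('top0'),load('scene0')
c1=lambda u,v:(165+u/4,130+v/4); c2=lambda u,v:(180+u/3.5,150+v/3.5)
def rep(n,a,b):
    P,e=tri(t,c1(*a),s,c2(*b)); print(n,'W',P.round(1),'jig',jig(P).round(1),'err',round(e,1))
rep('gripend',(507,172),(250,163)); rep('pad',(372,247),(320,192))
rep('heel cornerA',(163,320),(378,138)); rep('heel cornerB',(213,428),(0,0)) if 0 else None
rep('screw',(65,266),(517,213)); rep('screw2',(137,478),(404,121)); rep('screw3',(642,66),(183,493)); rep('screw4',(721,271),(73,372))
rep('stripfar',(278,215),(397,277))
for p in [(163,320),(213,428)]: print('corner jig',jig(onz(t,*c1(*p),53)).round(1))
for p in [(378,138),(435,180)]: print('sc corner jig',jig(onz(s,*c2(*p),53)).round(1))
cn,P=heel(t); r=cv2.minAreaRect(P); print(r,cv2.contourArea(P), cn[:,0].min(0),cn[:,0].max(0)); print(cv2.boxPoints(r).round(1))
M=cv2.moments(P); print(M['m10']/M['m00'],M['m01']/M['m00'])
print('ex',ex,'ang',np.degrees(np.arctan2(ex[1],ex[0])), 'home',w(46,0))
E
```

```text
gripend W [596.7 -84.4 222.2] jig [-47.2  -1.6 222.2] err 4.5
pad W [577.7 -27.4 132.8] jig [ 12.9  -1.8 132.8] err 4.7
heel cornerA W [540.3  56.5 105.2] jig [104.3   6.6 105.2] err 32.8
screw W [585.1 137.1  18. ] jig [166.3 -61.7  18. ] err 5.0
screw2 W [471.9  98.3  17.3] jig [165.9  58.   17.3] err 5.6
screw3 W [ 690.4 -175.6   18.5] jig [-163.7  -61.    18.5] err 5.4
screw4 W [ 577.5 -214.1   18.6] jig [-163.9   58.2   18.6] err 5.2
stripfar W [608.4  21.9  37. ] jig [ 49.7 -46.8  37. ] err 5.4
corner jig [121.3 -10.5  53. ]
corner jig [114.9  50.4  53. ]
sc corner jig [120.3  41.   53. ]
sc corner jig [124.2 -14.8  53. ]
((86.19427490234375, 16.145526885986328), (68.60736846923828, 63.262001037597656), 5.4498796463012695) 3741.913330364714 [205 201] [243 236]
[[ 49.   44.4]
 [ 55.  -18.6]
 [123.3 -12.1]
 [117.3  50.9]]
88.6587101329336 16.173280138084774
ex [-0.3210126   0.94707492] ang 108.7241736804535 home [565.29342041   3.37544648]
```

Emit:
step_arm:
  targets:
    - [[0.47,-0.76,0,0,0,-0.99,0.3],[0.47,-0.76,0,0,0,-0.99,0.3],[0.47,-0.76,0,0,0,-0.99,0.3],[0.47,-0.76,0,0,0,-0.99,0.3],[0.47,-0.76,0,0,0,-0.99,0.3]]

```text
t: 0.78
ee_pos: [329.8, 396.7, 404.6]
orientation: [1.068, 2.955, -0.0]
ft_force: [0.1, 0.1, -1.3]
width: 41.3
grasp_force: 0.0
```

Emit:
step_arm:
  targets:
    - [[0.47,-0.76,0,0,0,-0.99,0.3],[0.47,-0.76,0,0,0,-0.99,0.3],[0.47,-0.76,0,0,0,-0.99,0.3],[0.47,-0.76,0,0,0,-0.99,0.3],[0.47,-0.76,0,0,0,-0.99,0.3]]

```text
t: 1.4
ee_pos: [447.3, 206.6, 404.6]
orientation: [-1.56, -2.727, -0.0]
ft_force: [-0.0, -0.2, 0.1]
width: 26.2
grasp_force: 0.0
```

Emit:
step_arm:
  targets:
    - [[0.47,-0.76,-0.2,0,0,-0.99,0.3],[0.47,-0.76,-0.5,0,0,-0.99,0.3],[0.47,-0.76,-0.7,0,0,-0.99,0.3],[0,0,-0.6,0,0,0,0.3],[0,0,0,0,0,0,0.3]]

```text
t: 2.02
ee_pos: [516.5, 93.3, 302.6]
orientation: [-1.83, -2.549, 0.006]
ft_force: [-0.7, 0.1, 0.6]
width: 26.5
grasp_force: 0.0
```

```bash
sed -i 's/^J=np.array(\[580.06,-40.19\])/J=np.array([581.3,-38.6])/' h.py; python3 - <<'E'
from h import *
from scipy.spatial.transform import Rotation as Ro
o=readout.get_obs(); R=Ro.from_rotvec(o['orientation']).as_matrix()
print(o['t'],o['ee_pos'].round(1) if hasattr(o['ee_pos'],'round') else o['ee_pos'],o['width'],'tooly deg',np.degrees(np.arctan2(R[1,1],R[0,1])),'down',R[:,2].round(3),'tipjig',jig(np.array(o['ee_pos'])).round(1),o['ft_force'])
t,s=load('top0'),load('scene0')
P,e=tri(t,(250,266),s,(180+263/3.5,150+72/3.5)); print('jar top',P.round(),jig(P).round(),e)
# grip on plane jig y=0 from scene
J0=jig
for p in [(250,160),(240,260)]:
    c,r=ray(s,180+p[0]/3.5,150+p[1]/3.5); a=jig(c); b=jig(c+r)-a; k=-(a[1]-2.2)/b[1]; print('grip jig',(a+k*b).round(1))
E
```

```text
2.025 [516.5  93.3 302.6] 26.455103830360862 tooly deg 18.646065499059798 down [-0.005 -0.001 -1.   ] tipjig [145.8  19.  302.6] [-0.68717057  0.07085036  0.58571495]
jar top [439. -10.  94.] [ 73. 126.  94.] 5.843027540742586
grip jig [-43.5   2.2 218.6]
grip jig [-54.1   2.2 116.5]
```

Emit:
step_arm:
  targets:
    - [[0,0,-0.6,0,0,0,0.3],[0,0,-0.6,0,0,0,0.3],[0,0,-0.6,0,0,0,0.3],[0.03,-0.09,0,0,0,0,0.3],[0.03,-0.09,0,0,0,0,0.3]]

```text
t: 2.65
ee_pos: [521.0, 85.2, 216.2]
orientation: [1.829, 2.553, 0.002]
ft_force: [-0.3, 0.1, -0.2]
width: 25.9
grasp_force: 0.0
```

Emit:
step_arm:
  targets:
    - [[0.03,-0.09,0,0,0,0,0.3],[0.06,-0.06,0,0,0,0,0.3],[0.06,-0.06,0,0,0,0,0.3],[0.06,-0.06,0,0,0,0,0.3],[0.06,-0.06,0,0,0,0,0.3]]

```text
t: 3.28
ee_pos: [533.9, 68.3, 214.6]
orientation: [-1.831, -2.553, 0.0]
ft_force: [0.1, 0.6, 0.7]
width: 26.6
grasp_force: 0.5
```

```bash
python3 - <<'E'
from h import *
o=readout.get_obs(); print(o['ft_force'],jig(np.array(o['ee_pos'])).round(1))
a=grab('top','top1')['pixels']; b=grab('scene','scene1')['pixels']
A=cv2.resize(a[150:270,165:315],(500,400)); B=cv2.resize(b[150:270,200:350],(0,0),fx=2,fy=2)
B=cv2.resize(b[170:270,215:352],(300,219))
B=cv2.copyMakeBorder(B,0,400-219,0,0,0)
cv2.imwrite('pics/c3.png',np.hstack([A,B])[:,:,::-1])
E
```

```text
[0.14008889 0.60566595 0.74888367] [116.4  10.6 214.6]
```

View pics/c3.png

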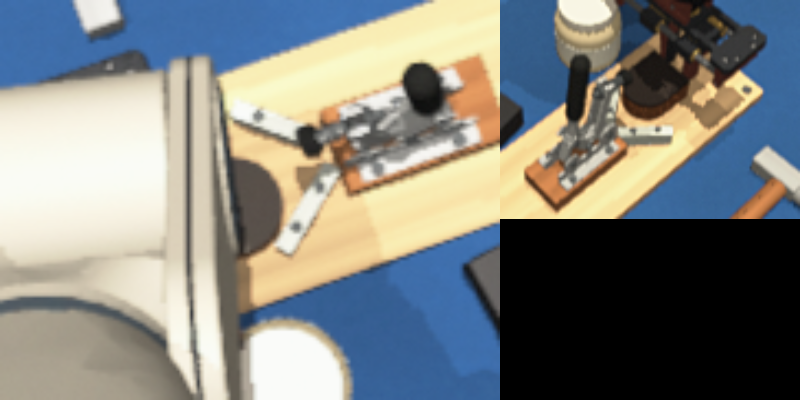

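The heel is in front of the V with the gripper behind its flat front. Contact is light, and the jar is clear.

Emit:
step_arm:
  targets:
    - [[0.06,-0.06,0,0,0,0,0.3],[0.06,-0.06,0,0,0,0,0.3],[0.06,-0.06,0,0,0,0,0.3],[0.06,-0.06,0,0,0,0,0.3],[0,0,0,0,0,0,0.3]]

```text
t: 4.0
ee_pos: [546.4, 56.8, 214.8]
orientation: [1.831, 2.552, 0.002]
ft_force: [-0.8, 5.0, -0.4]
width: 26.6
grasp_force: 2.2
```

Emit:
step_arm:
  targets:
    - [[0.04,-0.05,0,0,0,0,0.3],[0,0,0,0,0,0,0.3],[0,0,0,0,0,0,0.3],[0,0,0,0,0,0,0.3],[0,0,0,0,0,0,0.3]]

```text
t: 4.62
ee_pos: [548.3, 55.3, 215.0]
orientation: [-1.832, -2.552, -0.004]
ft_force: [0.4, 12.5, 0.9]
width: 26.7
grasp_force: 5.9
```

```bash
python3 - <<'E'
from h import *
o=readout.get_obs(); print(o['t'],o['ft_force'],jig(np.array(o['ee_pos'])).round(1))
E
```

```text
4.625 [ 0.35739898 12.51919206  0.90907242] [ 99.6   1.1 215. ]
```

Emit:
step_arm:
  targets:
    - [[0.01,-0.03,0,0,0,0,0.3],[0,0,0,0,0,0,0.3],[0,0,0,0,0,0,0.3],[-0.02,0.06,0,0,0,0,0.3],[-0.1,0.3,0,0,0,0,0.3]]

```text
t: 5.25
ee_pos: [542.5, 70.4, 214.7]
orientation: [1.832, 2.552, 0.0]
ft_force: [-0.5, -0.1, 0.5]
width: 26.4
grasp_force: 0.0
```

Emit:
step_arm:
  targets:
    - [[-0.2,0.6,0.5,0,0,0,0.3],[-0.3,0.9,0.5,0,0,0,0.3],[-0.3,0.9,0.5,0,0,0,0.3],[-0.3,0.9,0,0,0,0,0.3],[0,0,0,0,0,0,0.3]]

```text
t: 5.88
ee_pos: [486.1, 238.1, 290.1]
orientation: [1.825, 2.556, 0.001]
ft_force: [0.0, -0.8, 0.0]
width: 26.6
grasp_force: 0.0
```

```bash
cat > look.py <<'E'
from h import *; import sys
k=sys.argv[1]
a=grab('top','top'+k)['pixels']; b=grab('scene','scene'+k)['pixels']
t=load('top'+k); off=np.array([1.1,-1.7]) # top-view bias in jig frame (board contour in top gave J shifted)
J0=jig
cn,P=heel(t,roi=[(0,-45),(0,45),(135,45),(135,-45)])
r=cv2.minAreaRect(P+off); print(r); print(cv2.boxPoints(r).round(1))
A=cv2.resize(a[150:270,165:315],(500,400),interpolation=cv2.INTER_CUBIC); B=cv2.resize(b[170:270,215:340],(300,240),interpolation=cv2.INTER_CUBIC)
cv2.imwrite(f'pics/l{k}.png',np.hstack([A,cv2.copyMakeBorder(B,0,160,0,0,0)])[:,:,::-1])
E
python3 look.py 2
```

```text
Traceback (most recent call last):
  File "look.py", line 7, in <module>
    r=cv2.minAreaRect(P+off); print(r); print(cv2.boxPoints(r).round(1))
cv2.error: OpenCV(4.12.0) /io/opencv/modules/imgproc/src/convhull.cpp:143: error: (-215:Assertion failed) total >= 0 && (depth == CV_32F || depth == CV_32S) in function 'convexHull'
```

```bash
sed -i "s/P+off)/(P+off).astype(np.float32))/; s/^a=grab.*/import os\nif not os.path.exists(f'pics\/top{k}.npz'): grab('top','top'+k)\nif not os.path.exists(f'pics\/scene{k}.npz'): grab('scene','scene'+k)\na,b=load('top'+k)['p'],load('scene'+k)['p']/" look.py; python3 look.py 2
```

```text
((44.60721969604492, 1.531951904296875), (83.37179565429688, 87.79998779296875), 89.4461669921875)
[[  0.3 -39.7]
 [ 88.1 -40.6]
 [ 88.9  42.8]
 [  1.1  43.6]]
```

View pics/l2.png

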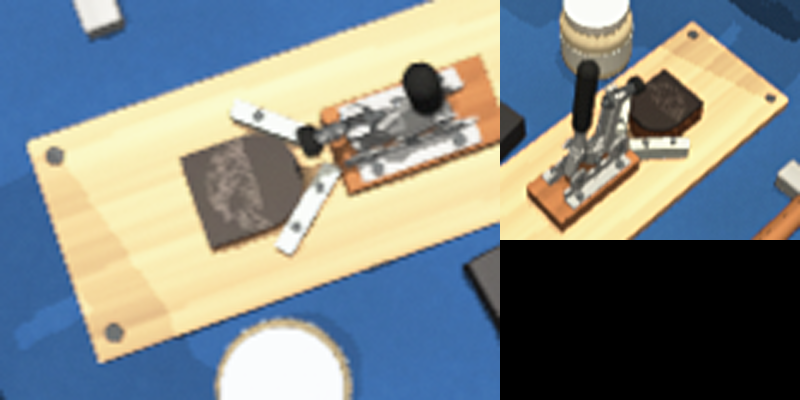

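The heel sits in the V, touching both strips, with its front corners at about l2 (182,157) and (213,250). I'll check the numbers using only its front half.

```bash
python3 - <<'E'
from h import *
off=np.array([1.1,-1.7])
for k,sl in (('2',(40,86)),('0',None)):
    t=load('top'+k)
    cn,P=heel(t,roi=[(50,-50),(50,50),(135,50),(135,-50)]) if k=='2' else heel(t)
    P=P+off
    if k=='2':
        f=P[(P[:,0]>83)&(abs(P[:,1])<22)]; print('front fit',np.polyfit(f[:,1],f[:,0],1))
        q=P[(P[:,0]>60)&(P[:,0]<82)]; a=q[q[:,1]>10]; b=q[q[:,1]<-10]; print('sides',a[:,1].mean(),b[:,1].mean(),np.polyfit(a[:,0],a[:,1],1)[0],np.polyfit(b[:,0],b[:,1],1)[0])
s=load('scene2')
c=lambda u,v:(215+(u-500)*125/300,170+v*100/240)
# scene bias in jig (screws, sign opposite to top)
for p in [(664,70),(703,101)]: print('sc corner',(jig(onz(s,*c(*p),53))[:2]-off).round(1))
# strip outer tips: expected from V geometry
t=load('top2'); T=lambda u,v:(165+u*.3,150+v*.3)
for p in [(233,112),(285,252)]: print('strip tip',(jig(onz(t,*T(*p),43))[:2]+off).round(1))
E
```

```text
front fit [2.79879163e-03 8.77134300e+01]
sides 34.70516662597657 -26.798042896815705 -0.038917273109879524 0.029438201568747373
sc corner [86.8 30.1]
sc corner [ 89.3 -26.2]
strip tip [ 46.8 -44. ]
strip tip [45.1 49.8]
```

Emit:
step_arm:
  targets:
    - [[0.3,-0.9,0,0,0,0,0.3],[0.3,-0.9,-0.5,0,0,0,0.3],[0.3,-0.9,-0.5,0,0,0,0.3],[0.2,-0.6,-0.5,0,0,0,0.3],[0.05,-0.1,0,0,0,0,0.3]]

```text
t: 6.6
ee_pos: [544.4, 62.4, 212.7]
orientation: [-1.835, -2.546, 0.005]
ft_force: [-0.4, -0.1, 0.0]
width: 26.4
grasp_force: 0.0
```

Emit:
step_arm:
  targets:
    - [[0.03,-0.09,0,0,0,0,0.3],[0.03,-0.09,0,0,0,0,0.3],[0.02,-0.06,0,0,0,0,0.3],[0,0,0,0,0,0,0.3],[0,0,0,0,0,0,0.3]]

```text
t: 7.22
ee_pos: [549.0, 55.0, 215.6]
orientation: [1.83, 2.553, 0.003]
ft_force: [-0.4, 6.3, 1.3]
width: 26.0
grasp_force: 3.2
```

Emit:
step_arm:
  targets:
    - [[0.01,-0.03,0,0,0,0,0.3],[0.01,-0.03,0,0,0,0,0.3],[0,0,0,0,0,0,0.3],[0,0,0,0,0,0,0.3],[0,0,0,0,0,0,0.3]]

```text
t: 7.85
ee_pos: [549.8, 53.9, 215.8]
orientation: [-1.831, -2.551, -0.007]
ft_force: [-2.5, 21.9, 4.0]
width: 26.4
grasp_force: 10.7
```

Emit:
step_arm:
  targets:
    - [[-0.03,0.09,0,0,0,0,0.3],[-0.1,0.3,0,0,0,0,0.3],[0,0,1,0,0,0,0],[0,0,1,0,0,0,0],[0,0,1,0,0,0,0]]

```text
t: 8.48
ee_pos: [542.7, 70.7, 366.2]
orientation: [-1.83, -2.553, 0.001]
ft_force: [1.1, -0.7, -0.0]
width: 1.3
grasp_force: 0.0
```

```bash
python3 - <<'E'
from h import *
o=readout.get_obs(); print(o['ft_force'],jig(np.array(o['ee_pos'])).round(1),o['width'])
E
```

```text
[ 1.0585358  -0.7198813  -0.00895918] [115.9   1.4 366.2] 1.2835113298876015
```

Emit:
step_arm:
  targets:
    - [[0.32,-0.84,0,0,0,0,0],[0.29,-0.85,0,0,0,0,0],[0.19,-0.57,0,0,0,0,0],[0.05,-0.15,0,0,0,0,0],[0,0,0,0,0,0,0]]

```text
t: 9.1
ee_pos: [585.5, -50.0, 364.5]
orientation: [-1.831, -2.552, 0.0]
ft_force: [0.5, -0.1, -0.2]
width: 0.3
grasp_force: 0.0
```

```bash
python3 - <<'E'
from h import *
o=readout.get_obs(); print(o['ft_force'],jig(np.array(o['ee_pos'])).round(1),o['width'])
grab('top','top3');grab('wrist','w3')
b=grab('scene','scene3')['pixels']
B=cv2.resize(b[120:280,190:360],None,fx=3,fy=3,interpolation=cv2.INTER_CUBIC)
cv2.imwrite('pics/c4.png',B[:,:,::-1])
E
```

```text
[ 0.48429454 -0.14688028 -0.22885282] [-1.220e+01 -3.000e-01  3.645e+02] 0.2597268314746268
```

View pics/c4.png

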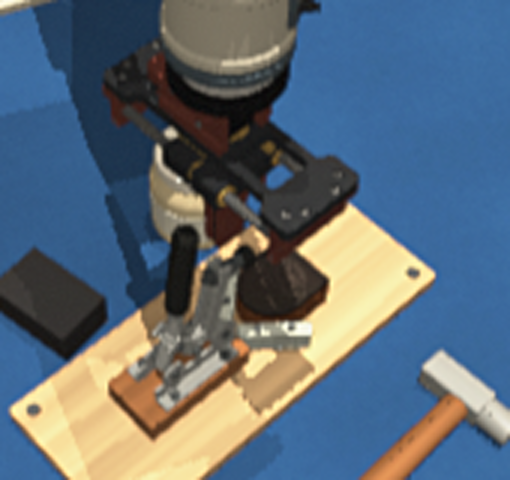

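The gripper stands over the clamp arm, with the handle upright at c4 (180,270) and the heel still in the V. I need to check where the fingertip projects.

```bash
python3 - <<'E'
from h import *
s=load('scene3')
for n,(x,y,z) in dict(tip=(-12,0,182),tip30=(-12,0,220),bodyA=(-12,89,265),bodyB=(-12,-89,265),grip=(-44,0,220)).items():
    p=proj(s,np.r_[w(x,y),z]); print(n,((p-[190,120])*3).round())
w3=load('w3'); print('wrist tip px',proj(w3,np.r_[w(-12,0),183]),'grip end',proj(w3,np.r_[w(-44,0),220]))
E
```

```text
tip [219. 235.]
tip30 [220. 203.]
bodyA [135.  90.]
bodyB [316. 244.]
grip [186. 228.]
wrist tip px [251.85408343 250.13750582] grip end [251.54078006 345.3683341 ]
```

View pics/w3.png

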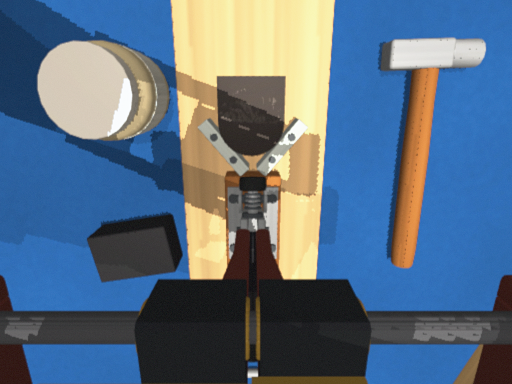

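The wrist view shows the heel seated symmetrically and square in the V (front edge at row 77, columns 217–285). The closed fingers are centred on the clamp at column 251.

Emit:
step_arm:
  targets:
    - [[0.07,-0.2,0,0,0,0,0],[0.07,-0.2,0,0,0,0,0],[0.08,-0.23,0,0,0,0,0],[0.08,-0.23,0.03,0,0,0,0],[0.08,-0.23,0.03,0,0,0,0]]

```text
t: 9.88
ee_pos: [604.9, -105.9, 367.4]
orientation: [-1.831, -2.552, 0.0]
ft_force: [-0.8, 1.1, -1.0]
width: 0.2
grasp_force: 0.9
```

```bash
python3 - <<'E'
from h import *
o=readout.get_obs(); print(o['ft_force'],jig(np.array(o['ee_pos'])).round(1),o['ft_force']@np.r_[ex,0])
d=grab('scene','scene4'); s=load('scene4')
b=d['pixels'][150:280,190:340]
cv2.imwrite('pics/c5.png',cv2.resize(b,None,fx=4,fy=4,interpolation=cv2.INTER_CUBIC)[:,:,::-1])
E
```

```text
[-0.77878298  1.09758883 -0.98630668] [-71.3  -0.7 367.4] 1.2894980118476678
```

View pics/c5.png

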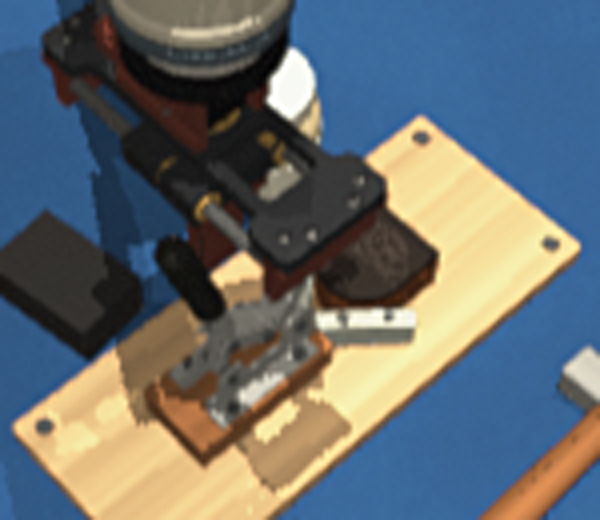

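```bash
python3 - <<'E'
from h import *
s=load('scene4')
for p in [(163,240),(170,248),(214,312)]:
    c,r=ray(s,190+p[0]/4,150+p[1]/4); a=jig(c); b=jig(c+r)-a; k=-(a[1]-.5)/b[1]; print('grip jig',(a+k*b).round(1))
E
```

```text
grip jig [-100.3    0.5  224.6]
grip jig [-96.5   0.5 213.4]
grip jig [-70.7   0.5 120.9]
```

Emit:
step_arm:
  targets:
    - [[0.1,-0.28,-0.04,0,0,0,0],[0.1,-0.28,-0.12,0,0,0,0],[0.08,-0.25,-0.16,0,0,0,0],[0.08,-0.25,-0.18,0,0,0,0],[0.07,-0.2,-0.22,0,0,0,0]]

```text
t: 10.55
ee_pos: [626.3, -168.2, 331.1]
orientation: [-1.83, -2.55, -0.001]
ft_force: [-3.7, 10.9, 4.2]
width: 0.6
grasp_force: 4.7
```

```bash
python3 - <<'E'
from h import *
o=readout.get_obs(); print(jig(np.array(o['ee_pos'])).round(1),jig(np.array(o['ee_pos']))[2]-182)
E
```

```text
[-137.2   -1.   331.1] 149.0527952179575
```

Emit:
step_arm:
  targets:
    - [[0.03,-0.1,-0.2,0,0,0,0],[0.03,-0.1,-0.2,0,0,0,0],[0.03,-0.1,-0.2,0,0,0,0],[0,0,0,0,0,0,0],[0,0,0,0,0,0,0]]

```text
t: 11.18
ee_pos: [631.0, -183.4, 301.7]
orientation: [1.831, 2.552, -0.0]
ft_force: [0.1, -0.3, 0.3]
width: 0.6
grasp_force: 0.0
```

Emit:
step_arm:
  targets:
    - [[0.03,-0.1,-0.16,0,0,0,0],[0.03,-0.1,-0.16,0,0,0,0],[0.03,-0.1,-0.16,0,0,0,0],[0,0,0,0,0,0,0],[0,0,0,0,0,0,0]]

```text
t: 11.8
ee_pos: [635.3, -198.0, 277.6]
orientation: [-1.831, -2.553, 0.0]
ft_force: [-0.4, -0.9, -0.7]
width: 0.5
grasp_force: 0.0
```

Emit:
step_arm:
  targets:
    - [[0,0,-0.04,0,0,0,0],[0,0,-0.04,0,0,0,0],[0,0,0,0,0,0,0],[0,0,0,0,0,0,0],[0,0,0,0,0,0,0]]

```text
t: 12.42
ee_pos: [635.5, -198.0, 274.0]
orientation: [1.831, 2.552, 0.0]
ft_force: [0.3, 0.0, 3.0]
width: 0.2
grasp_force: 1.6
```

Emit:
step_arm:
  targets:
    - [[0,0,-0.05,0,0,0,0],[0,0,0,0,0,0,0],[0,0,0.1,0,0,0,0],[0,0,0.9,0,0,0,0],[0,0,0.9,0,0,0,0]]

```text
t: 13.05
ee_pos: [634.9, -197.9, 366.2]
orientation: [-1.829, -2.551, 0.001]
ft_force: [0.3, 0.1, -1.0]
width: 0.3
grasp_force: 0.0
```

Emit:
step_arm:
  targets:
    - [[0,0,0.9,0,0,0,0],[-0.5,-0.5,0.5,0,0,0,0],[-0.9,-0.5,0,0,0,0,0],[-0.9,-0.5,0,0,0,0,0],[-0.9,-0.5,0,0,0,0,0]]

```text
t: 13.68
ee_pos: [473.7, -298.4, 435.9]
orientation: [-1.83, -2.553, 0.0]
ft_force: [-0.1, -1.1, -0.3]
width: 0.5
grasp_force: 0.0
```

```bash
python3 look.py 5; python3 - <<'E'
from h import *
b=load('scene5')['p'][150:300,170:340]; a=load('top5')['p'][140:260,165:345]
B=cv2.resize(b,(400,353),interpolation=cv2.INTER_CUBIC); A=cv2.resize(a,(400,267),interpolation=cv2.INTER_CUBIC)
cv2.imwrite('pics/f.png',np.hstack([B,cv2.copyMakeBorder(A,0,353-267,0,0,0)])[:,:,::-1])
E
```

```text
((44.29666519165039, 1.5341796875), (83.3681411743164, 85.82717895507812), 89.43551635742188)
[[  1.  -39.7]
 [ 86.8 -40.6]
 [ 87.6  42.8]
 [  1.8  43.6]]
```

View pics/f.png

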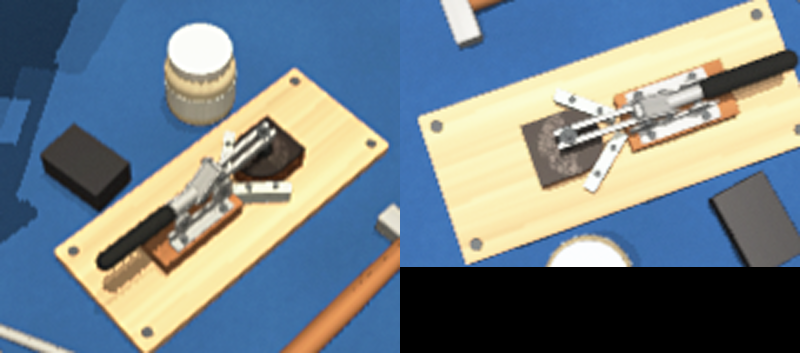

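The handle lies level to the rear (end at f (105,262)), with the arm level and the pad on the heel. I'll check the end height, then hand in.

```bash
python3 - <<'E'
from h import *
s,t=load('scene5'),load('top5')
P,e=tri(t,(165+793*.45-400*.45,140+60*.45),s,(170+105*.425,150+262*.425)); z=jig(P); print(z.round(1),e)
if 72<z[2]<93: print(ctrl.close_job())
E
```

```text
[-164.6    0.7   81.1] 9.903749207361267
the job is handed in; nothing more can be done
None
```

The heel is seated square in the V stop with the clamp locked on it, and the job is handed in. In the last pictures the handle lies level (end about 81 mm up) and the pad is on the heel, but I couldn't measure the pad's 12 N directly or see a verdict.

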